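Switch on the extractor fan beside the bathroom pegboard

ROBOT

A 6-joint arm with a two-finger parallel gripper is mounted at the origin on the work surface. World frame = base frame: x ahead of the robot, y to its left, z up, the work surface at z = 0. Lengths are in m, angles in rad, forces in N, time in s.
With the tool pointing down it reaches from about 0.375 to 0.9 m from the base axis. Payload 3.1 kg.
Tool frame: the origin (TCP) lies between the finger pads; the fingertips stand 19 mm ahead of it and the grasp point (between the pads) is the TCP; z points along the fingers, y is the direction in which the jaws open and shut (so a half turn about z gives the same grasp; the last joint's range is limited). The gripper opens to 87 mm and grips with 3 to 60 N. Pads are 19 mm wide; open, the fingers measure 117 mm over their backs; the gripper's body (75 mm by 190 mm) begins 51 mm behind the grasp point.
Start: joints at [-1.286, 0.527, 1.433, -0, 1.181, -0.178], TCP at [0.28, -0.559, 0.242] pointing down, gripper open.
Joint ranges: [-3.08, 3.08], [-0.75, 2.2], [0.22, 2.44], [-1.43, 4.57], [0, 2.65], [-2.85, 2.85]. Speed limits (rad/s): [2.79, 2.79, 3.14, 3.14, 3.14, 3.14].

INTERFACE

Orientations are given as a unit quaternion [x, y, z, w].
In Python, from rig import robot gives the robot as it stands.
- The arm moves only by the tool apply_moves, never from a script. Its argument "series" is a list of rows, each a list of 7 numbers: the shift along the tool's x, y, z in cm, then the turn, a rotation vector about the tool's x, y, z in degrees, then the opening, from 0 (shut) to 1 (fully open). In form: [[dx, dy, dz, rx, ry, rz, grip], ...]. A call has 1 to 5 rows; each row is the pose to reach, as a shift and turn from the pose commanded when the call began, along the tool's axes at that moment; what a row does not reach only later rows make up. A row lasts 1/12 s, in which the tool goes at most 41.7 mm and 7.16 degrees, less where a joint would pass 70% of its speed; a pose out of reach is approached as far as the arm can. A call with a gripper value outside its range is refused whole. The fingers move at their own pace and stop on an object; "newtons" is the grip in N (left out, the last holds). Time passes only in rows, so rows that repeat a pose let the fingers close. It gives the time, the measured TCP pose, the force and the opening at its end, in the units of the state.
- robot.get_obs(): the state, without advancing time (a new reading comes with each control period).
- robot.camera(name): name is "scene" or "side" or "wrist"; returns the picture (480x640x3 uint8, red, green, blue); there is no depth.
- robot.camera_params(name): a dict with "mtx" (3x3 intrinsics, pixels), "D" ([k1, k2, p1, p2, k3] as OpenCV has them; the pictures are not rectified), "origin" and "rotation" of the camera in the world. Camera axes: x right, y down, z forward; pixel columns grow to the right and rows downward; lengths in m; the calibration is good to about 2 mm. A picture is of the moment at which its call begins: read the wrist's pose just before it. camera_params takes no time and is no camera call; for the wrist camera it gives the pose at the moment of the call.
- robot.hand_in(): hands the job in, once; it reports no verdict.
The state is a dict: "time": time; "q": joint angles; "joint_velocities": joint speeds; "joint_torque": joint torques, N m; "position": TCP position; "tool_rot": TCP orientation; "ft_force": force on the tool from outside, world axes, zero at the start; "moment": the same for the moment, N m; "grip_width": finger opening in m.
Only numpy, scipy, OpenCV 4.12 (cv2) and the standard library are available. Lean on these libraries where they do the work, as an engineer would, in place of code of your own. Each camera call takes 0.05 s, during which the arm holds its last target. There are 200 camera calls.

TASK

The bathroom is steamy, so switch on the extractor fan: with the fingertips, lightly push its slim toggle lever, the only lever on the switch plate beside the pegboard, from up (off) down the slope until it snaps over to on. Leave the broad rocker and the round push button on the same plate untouched, touch nothing on the pegboard, and do not disturb the things on the ledge and the counter. Then draw the hand back at least a hand's breadth from the lever.

Things in the scene. Friction and masses are not known exactly. Their poses are not given: they have to be found in the camera images.
- fan (a joint): the fan's toggle lever: angle in rad. 0 = off (lever leaning up the slope), 0.873 (50 degrees) = on (leaning down the slope, towards the robot). It has an over-centre spring: it must be pushed with about 2 N at its tip past the middle (0.44) and from there snaps over to on by itself and stays; pushed less, it springs back to off
- fan_tip (a point): centre of the round tip of the fan's toggle lever, a slim steel bat-shaped lever: ball of 12 mm diameter at the tip on a stem 7 to 10 mm thick, 32 mm from the pivot to this point. When off, the lever leans 25 degrees up the slope from the plate's normal, so that it stands nearly upright (20 degrees off vertical, towards the robot); when on, it leans 25 degrees down the slope, nearly level
- fan_pivot (a point): the point about which the fan's lever turns, 5 mm above the flat top face of the switch plate. Its axes: x up the slope, y along the wall to the left (the lever's turning axis; parallel to the tile edge), z out of the plate (45 degrees up and towards the robot)
- fan_base: the fan's switch insert in the plate, with its lever: a flat white surround, 66 mm up the slope by 42 mm along the wall, 3 mm high, and a steel collar of 22 mm diameter, 8 mm high, round the lever's foot. Origin at the centre of its underside, on the plate's face; axes as fan_pivot
- light_base: the mirror light's switch insert, same white surround, 66 x 42 mm, with a broad steel rocker key, 52 mm (up the slope) by 32 mm, that stands up to 14 mm over the plate. To be left alone. Origin at the centre of its underside on the plate's face; axes as fan_pivot. The three inserts sit in a row along the wall, 46 mm between centres, in any order
- light (a joint): the mirror light's rocker key, rad: 0 as it starts, 0.21 pressed over to its other position. Must stay at 0
- demist_base: the heated mirror's switch insert, same white surround, 66 x 42 mm, with a round steel push button of 26 mm diameter that stands 12 mm over the plate. To be left alone. Origin at the centre of its underside on the plate's face; axes as fan_pivot
- demist (a joint): the heated mirror's push button, m: 0 out, 0.005 fully pressed in. Must stay out
- switch_plate: the fixed white switch plate, 86 mm up the slope by 156 mm along the wall, 9 mm thick, that carries the three inserts on its face. Origin at the centre of its underside, on the leaning tiles; axes as boxing (x level, away from the robot; z up)
- boxing: fixed tiled boxing, 1200 mm long: upstand 100 mm high, then a tiled face leaning back at 45 degrees up to 284 mm height (184 mm in plan), then a flat ledge 116 mm deep. Origin: middle of the upstand's foot; x away from the robot, y to the left, z up. 280 mm to the left are its spout (150 mm high, 145 mm out from the upstand) and a basin 280 mm wide, 85 mm high, centred 200 mm in front
- pegboard: fixed white pegboard on the leaning tiles, left of the switch plate: 220 mm up the slope by 320 mm along the wall, with two pegs, a chrome hook, a clear caddy basket and a grey holder with two toothbrushes (highest thing there, about 0.33 m over the counter). The caddy overhangs the upstand by 50 mm. To be left alone. Origin at the centre of its back, on the tiles; axes as boxing
- back_brush: loose bamboo back brush, 360 mm long, lying along the wall on the pegboard's two pegs. Origin on its underside, 180 mm from its handle's end; y along it towards the head
- shampoo: loose white shampoo bottle, 48 mm diameter, 145 mm tall, standing in the caddy basket. Origin: centre of its underside
- soap_pump: loose white soap dispenser with a pump, 62 mm diameter, 165 mm tall, standing on the counter in front of the boxing. Origin: centre of its underside
- tumbler: loose glass tumbler, 68 mm diameter, 95 mm tall, standing on the ledge. Origin: centre of its underside
- jar: loose white lidded jar, 72 mm diameter, 75 mm tall, standing on the ledge. Origin: centre of its underside
- spray_can: loose spray can, 44 mm diameter, 125 mm tall, standing on the ledge. Origin: centre of its underside
- nail_brush: loose wooden nail brush, 40 x 85 mm, 32 mm high, lying on the counter. Origin: centre of its underside

How it is judged:
By the outcome, as a careful person would: the job done as asked, in the order asked, and still so for the second after the job is handed in, with the robot touching nothing.
It also fails if it takes over 38 s, if anything falls off the work surface, if the arm or the gripper's body presses on something with over 40 N, if the wrist force passes 120 N, or if a joint passes its speed limit or range.

## Working session

There is one attempt and no reset: what is moved stays moved. The work goes in short steps, Python scripts to look and compute and a tool call to move; the robot and the scene stay as the last step left them, time stands still between calls to the robot, and variables do not carry over. Pictures are saved under pics/ and viewed, about 8 in all and at most 12, crops included, and the job is handed in when it is done.

Besides the shell and the picture viewer there is one more tool, called after ">>>" by a JSON object that holds its "fn" and its "kwargs". apply_moves: Moves the arm, as the interface text tells. Its arguments: {"type":"object","properties":{"series":{"type":"array"},"newtons":{"type":"number"}},"required":["series"]}

```bash
mkdir -p pics; ls; python3 - <<'E'
from rig import robot
import cv2,numpy as np
for n in ["scene","side","wrist"]:
    p=robot.camera_params(n); print(n,np.round(p["mtx"],1).tolist(),np.round(p["D"],3),np.round(p["origin"],3),np.round(p["rotation"],3).tolist())
    cv2.imwrite(f"pics/{n}0.png",robot.camera(n)[:,:,::-1])
o=robot.get_obs();print(o)
E
```

```text
pics
scene [[459.4, 0.0, 331.5], [0.0, 459.4, 243.3], [0.0, 0.0, 1.0]] [-0.052  0.     0.     0.     0.   ] [0.903 0.418 0.919] [0.28, 0.896, -0.328, -0.108]
side [[547.2, 0.0, 320.0], [0.0, 547.2, 236.5], [0.0, 0.0, 1.0]] [-0.043  0.     0.     0.     0.   ] [0.117 0.635 0.901] [-0.261, 0.87, -0.401, 0.115]
wrist [[408.0, 0.0, 321.5], [0.0, 408.0, 235.5], [0.0, 0.0, 1.0]] [0.03 0.   0.   0.   0.  ] [ 0.345 -0.525  0.384] [0.843, -0.52, -0.072, 0.115]
{'time': 0.15, 'q': array([-1.28548513e+00,  5.28265843e-01,  1.43365077e+00,  1.88512649e-05,
        1.18138468e+00, -1.78469839e-01]), 'joint_velocities': array([-1.27452351e-03, -8.86591922e-04, -3.65939605e-03, -3.19257050e-05,
       -1.53661207e-04, -1.32702926e-04]), 'joint_torque': array([ 1.57982067e-03, -4.40427232e+01, -1.76844013e+01,  6.33571437e-02,
        5.51682129e-02, -1.12188350e-04]), 'position': array([ 0.27947398, -0.55842104,  0.24077466]), 'tool_rot': array([ 9.73234129e-01,  2.29814274e-01, -3.69122201e-05, -8.53567360e-04]), 'ft_force': array([0.48807564, 0.15314518, 0.09412901]), 'moment': array([-0.03145174,  0.03561696, -0.00198168]), 'grip_width': 0.08732987441643855}
```

View pics/scene0.png

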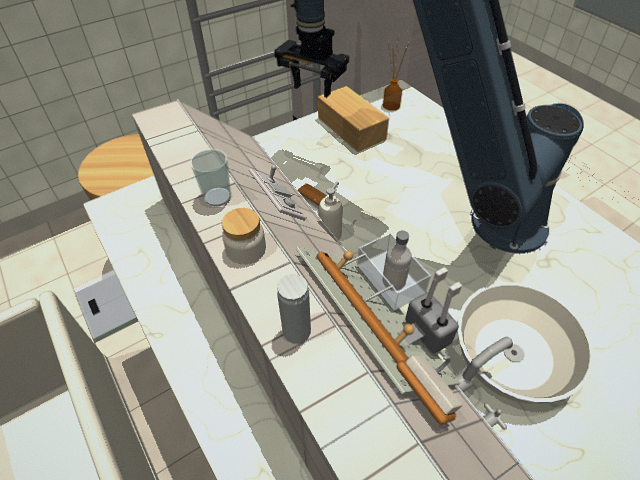

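View pics/side0.png

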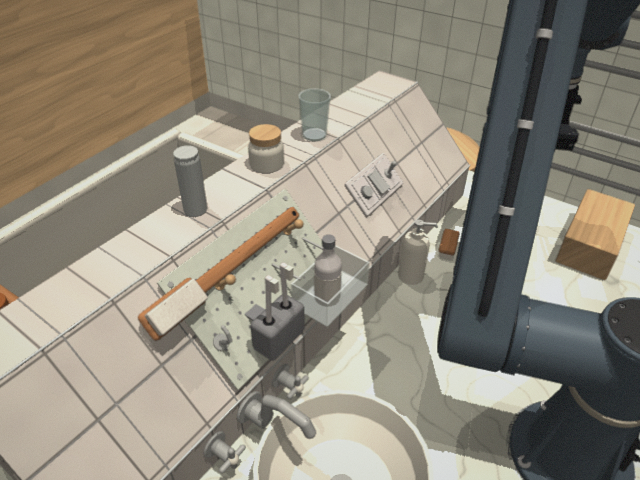

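The scene view has the plate at about (280,192), with a lever-like thing near (273,175). The side view has the plate at about (374,183), with the button at (367,192), the rocker at (380,180) and the lever at (392,165), at the plate's far right. I'll zoom in on both.

```bash
python3 - <<'E'
import cv2,numpy as np
a=cv2.imread("pics/scene0.png")[145:230,235:315];b=cv2.imread("pics/side0.png")[135:225,335:415]
f=lambda i:cv2.resize(i,(400,int(i.shape[0]*5)),interpolation=cv2.INTER_CUBIC)
a,b=f(a),f(b);h=max(len(a),len(b))
cv2.imwrite("pics/crop.png",np.hstack([cv2.copyMakeBorder(i,0,h-len(i),0,0,0) for i in (a,b)]))
E
```

```text
(no output)
```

View pics/crop.png

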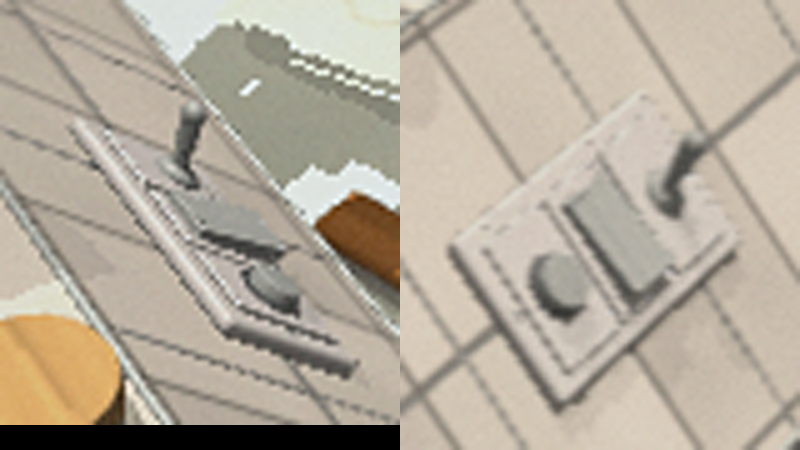

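View pics/wrist0.png

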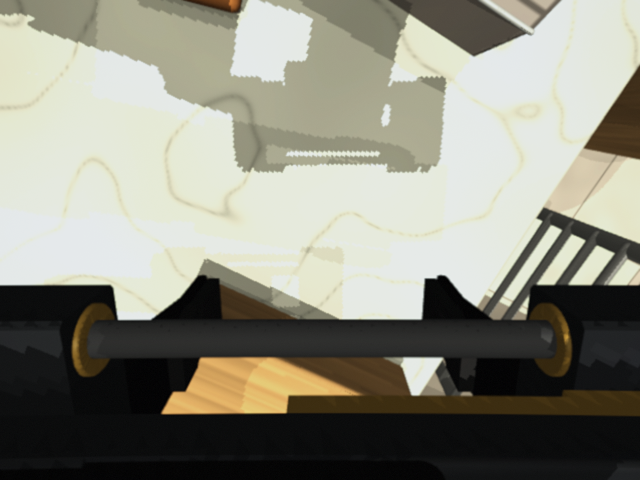

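The lever is the right-hand insert, at the −y end, with the rocker in the middle and the button on the left. Next I triangulate the tip, foot and plate corners, and get the yaw from the ridge line.

```bash
cat > h.py <<'E'
from rig import robot
import cv2,numpy as np
from scipy.spatial.transform import Rotation as R
def ray(p,uv):
    x=cv2.undistortPoints(np.array([[uv]],float),np.array(p["mtx"]),np.array(p["D"]))[0,0]
    rot=np.array(p["rotation"]); M=R.from_quat(rot) if rot.size==4 else R.from_matrix(rot)
    d=M.apply([x[0],x[1],1]); return np.array(p["origin"]),d/np.linalg.norm(d)
def tri(r):
    A=sum(np.eye(3)-np.outer(d,d) for o,d in r);b=sum((np.eye(3)-np.outer(d,d))@o for o,d in r)
    X=np.linalg.solve(A,b);return X,[np.linalg.norm(np.cross(X-o,d)) for o,d in r]
def plane(r,z): o,d=r;return o+d*(z-o[2])/d[2]
def proj(p,X):
    rot=np.array(p["rotation"]); M=R.from_quat(rot) if rot.size==4 else R.from_matrix(rot)
    X=M.inv().apply(np.atleast_2d(X)-p["origin"])
    return cv2.projectPoints(X,np.zeros(3),np.zeros(3),np.array(p["mtx"]),np.array(p["D"]))[0][:,0]
E
python3 - <<'E'
from h import *
s,t=robot.camera_params("scene"),robot.camera_params("side")
for n,a,b in [("tip",(193,110),(293,143)),("foot",(183,178),(266,203)),("topfar",(75,122),(245,93)),("topnear",(228,328),(55,245)),("botnear",(352,370),(160,405)),("button",(275,285),(160,285))]:
    X,e=tri([ray(s,(a[0]/5+235,a[1]/5+145)),ray(t,(b[0]/5+335,b[1]/5+135))]);print(n,X.round(4),np.round(e,4))
for uv in [(180,100),(338,480)]:print(plane(ray(s,uv),.284))
for uv in [(372,75),(0,378)]:print(plane(ray(t,uv),.284))
E
```

```text
tip [ 0.5392 -0.3217  0.2302] [0.0002 0.0002]
foot [ 0.5488 -0.3206  0.1947] [0.0005 0.0005]
topfar [ 0.5827 -0.3577  0.2208] [0.0018 0.0018]
topnear [ 0.5925 -0.2029  0.2211] [0.0022 0.0022]
botnear [ 0.5342 -0.1994  0.1624] [0.0015 0.0015]
button [ 0.5536 -0.2298  0.2011] [0.0006 0.0006]
[ 0.63108011 -0.61829542  0.284     ]
[0.80778813 0.3084909  0.284     ]
[ 0.75084947 -0.59643721  0.284     ]
[0.70243566 0.51326239 0.284     ]
```

```bash
cat >> h.py <<'E'
YAW=np.radians(-3.4); RB=R.from_euler('z',YAW)
E_=RB.apply([.5**.5,0,.5**.5]);N_=RB.apply([-.5**.5,0,.5**.5]);Y_=RB.apply([0,1,0])
GOAL=R.from_matrix(np.c_[E_,-Y_,-N_])
def rel(T,e,y,n):
    o=robot.get_obs();r=R.from_quat(o["tool_rot"]);P=T+e*E_+y*Y_+n*N_
    print("target",P.round(4),"move cm",(r.inv().apply(P-o["position"])*100).round(2),"rotvec deg",np.degrees((r.inv()*GOAL).as_rotvec()).round(2))
E
python3 - <<'E'
from h import *
rel(np.array([.5392,-.3217,.2302]),-.04,0,.09)
E
```

```text
target [ 0.4474 -0.3162  0.2656] move cm [ 25.86 -14.15  -2.45] rotvec deg [-11.86  43.96  28.36]
```

>>> {"fn": "apply_moves", "kwargs": {"series": [[4,-2.2,-1,-1.5,5.5,3.5,0],[8,-4.4,-2,-3,11,7,0],[12,-6.6,-3,-4.5,16.5,10.6,0],[16,-8.8,-4,-6,22,14.2,0],[18,-10,-4,-7.4,27.5,17.7,0]]}}

```text
time: 0.57
position: [0.396, -0.3902, 0.2829]
tool_rot: [0.966, 0.07, 0.247, 0.009]
ft_force: [0.4, 0.5, 0.1]
grip_width: 0.0619
```

```bash
python3 - <<'E'
from h import *
rel(np.array([.5392,-.3217,.2302]),-.04,0,.09)
E
```

```text
target [ 0.4474 -0.3162  0.2656] move cm [ 4.67 -6.74  4.11] rotvec deg [-4.16 16.13 10.56]
```

>>> {"fn": "apply_moves", "kwargs": {"series": [[1.5,-2.2,1.3,-1.3,5.2,3.5,0],[3,-4.5,2.7,-2.7,10.5,7,0],[4.7,-6.7,4.1,-4.2,16.1,10.5,0],[4.7,-6.7,4.1,-4.2,16.1,10.5,0],[4.7,-6.7,4.1,-4.2,16.1,10.5,0]]}}

```text
time: 0.98
position: [0.4455, -0.3126, 0.2624]
tool_rot: [0.925, -0.026, 0.379, 0.007]
ft_force: [1.2, 0.5, -0.6]
grip_width: 0.0283
```

```bash
python3 - <<'E'
from h import *
T=np.array([.5392,-.3217,.2302])
rel(T,-.04,0,.09)
p=robot.camera_params("wrist");im=robot.camera("wrist")
cv2.imwrite("pics/wrist1.png",im[:,:,::-1]);print(proj(p,T),robot.get_obs()["time"])
np.savez("w1.npz",**{k:np.array(v) for k,v in p.items()})
E
```

```text
target [ 0.4474 -0.3162  0.2656] move cm [ 0.37  0.35 -0.08] rotvec deg [-0.49  0.48  0.02]
[[330.75295105 174.25273341]] 1.0333
```

View pics/wrist1.png

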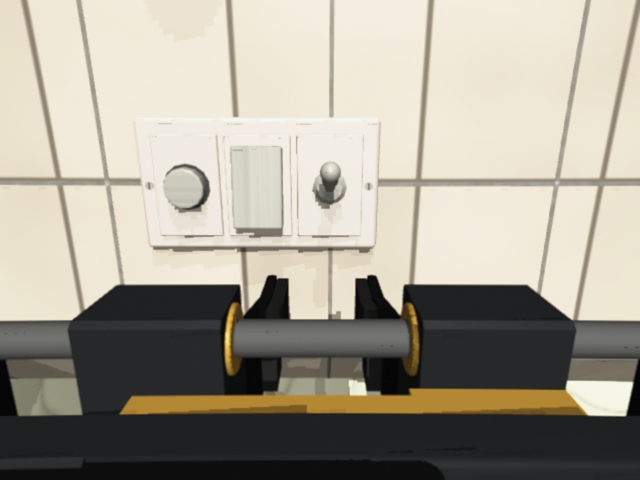

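The wrist view shows the lever ball at (331,172), against a prediction of (331,174), so the estimate is within about 1.5 mm. The plate lies square in the image, so the yaw is good. I move to a point above the up-slope side of the lever.

```bash
python3 - <<'E'
from h import *
rel(np.array([.540,-.3217,.231]),.034,0,.075)
E
```

```text
target [ 0.5111 -0.32    0.3081] move cm [7.79 0.12 1.4 ] rotvec deg [-0.32  0.44  0.15]
```

>>> {"fn": "apply_moves", "kwargs": {"series": [[3,0.1,0,0,0.4,0,0],[6,0.1,0.5,-0.3,0.4,0,0],[7.8,0.1,1.4,-0.3,0.4,0,0],[7.8,0.1,1.4,-0.3,0.4,0,0],[7.8,0.1,1.4,-0.3,0.4,0,0]]}}

```text
time: 1.45
position: [0.5122, -0.3223, 0.3102]
tool_rot: [0.923, -0.025, 0.383, 0.014]
ft_force: [-0.4, -0.9, -0.8]
grip_width: 0.0011
```

```bash
python3 - <<'E'
from h import *
rel(np.array([.540,-.3217,.231]),.034,0,.003)
print(robot.get_obs()["grip_width"],robot.get_obs()["ft_force"])
E
```

```text
target [ 0.5619 -0.323   0.2572] move cm [-0.26 -0.25  7.26] rotvec deg [ 0.19 -0.11  0.41]
0.0010704002286911235 [-0.43450331 -0.94394482 -0.75564707]
```

>>> {"fn": "apply_moves", "kwargs": {"series": [[-0.1,-0.2,2,0,0,0.4,0],[-0.1,-0.2,4,0,0,0.4,0],[-0.1,-0.2,5.5,0,0,0.4,0],[-0.1,-0.2,6.8,0,0,0.4,0],[-0.1,-0.2,7.0,0,0,0.4,0]]}}

```text
time: 1.87
position: [0.5601, -0.3222, 0.2566]
tool_rot: [0.924, -0.03, 0.382, 0.01]
ft_force: [-0.5, 0.7, -0.1]
grip_width: 0.0005
```

```bash
python3 - <<'E'
from h import *
T=np.array([.540,-.3217,.231])
for n in ["side","scene"]:
    im=robot.camera(n); np.save(f"pics/{n}1.npy",im)
a=np.load("pics/scene1.npy")[125:235,225:325];b=np.load("pics/side1.npy")[110:220,330:430]
cv2.imwrite("pics/c1.png",cv2.resize(np.hstack([a,b])[:,:,::-1],None,fx=4,fy=4,interpolation=cv2.INTER_CUBIC))
rel(T,.034,0,.003);rel(T,-.004,0,.003);print(robot.get_obs()["ft_force"])
E
```

```text
target [ 0.5619 -0.323   0.2572] move cm [0.09 0.07 0.21] rotvec deg [ 0.06  0.02 -0.26]
target [ 0.5351 -0.3214  0.2303] move cm [-3.71  0.08  0.21] rotvec deg [ 0.06  0.02 -0.26]
[-6.83786185e-05 -4.61812341e-01  7.94291177e-01]
```

View pics/c1.png

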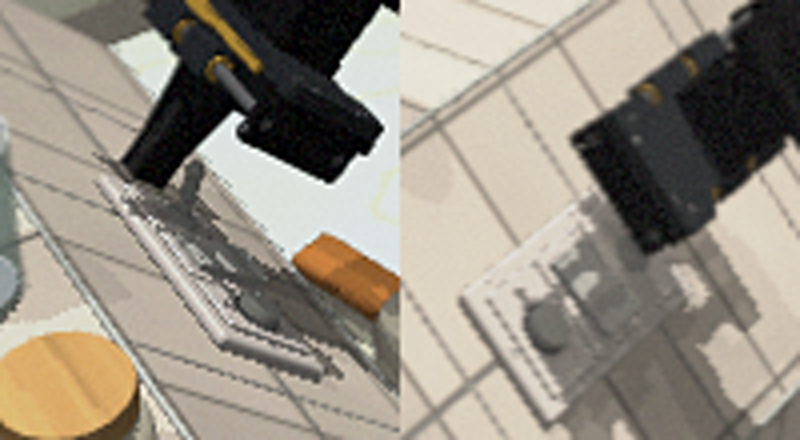

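In the scene crop the closed fingertips at (145,170) are just up-slope of the lever at (190,180), which still stands up, with clear space between them. I push gently down the slope.

>>> {"fn": "apply_moves", "kwargs": {"series": [[-0.6,0.1,0.1,0,0,0,0],[-1.2,0.1,0.1,0,0,0,0],[-1.7,0.1,0.1,0,0,0,0],[-2.2,0.1,0.1,0,0,0,0],[-2.6,0.1,0.1,0,0,0,0]]}}

```text
time: 2.38
position: [0.5427, -0.3228, 0.2411]
tool_rot: [0.923, -0.03, 0.384, 0.012]
ft_force: [0.5, -0.2, 3.6]
grip_width: 0.0005
```

>>> {"fn": "apply_moves", "kwargs": {"series": [[-0.4,0,0,0,0,0,0],[-0.8,0,0,0,0,0,0],[-1.2,0,0,0,0,0,0],[-1.3,0,0,0,0,0,0],[-1.3,0,0,0,0,0,0]]}}

```text
time: 2.8
position: [0.5333, -0.3213, 0.2303]
tool_rot: [0.923, -0.03, 0.383, 0.011]
ft_force: [1.0, 0.4, 1.4]
grip_width: 0.0001
```

```bash
python3 - <<'E'
from h import *
T=np.array([.540,-.3217,.231])
a=robot.camera("scene")[125:235,225:325];b=robot.camera("side")[110:220,330:430]
cv2.imwrite("pics/c2.png",cv2.resize(np.hstack([a,b])[:,:,::-1],None,fx=4,fy=4,interpolation=cv2.INTER_CUBIC))
rel(T,-.004,0,.003);print(robot.get_obs()["ft_force"])
E
```

```text
target [ 0.5351 -0.3214  0.2303] move cm [0.12 0.01 0.13] rotvec deg [ 0.08 -0.03 -0.2 ]
[-0.02675812  0.66556254  1.06423341]
```

View pics/c2.png

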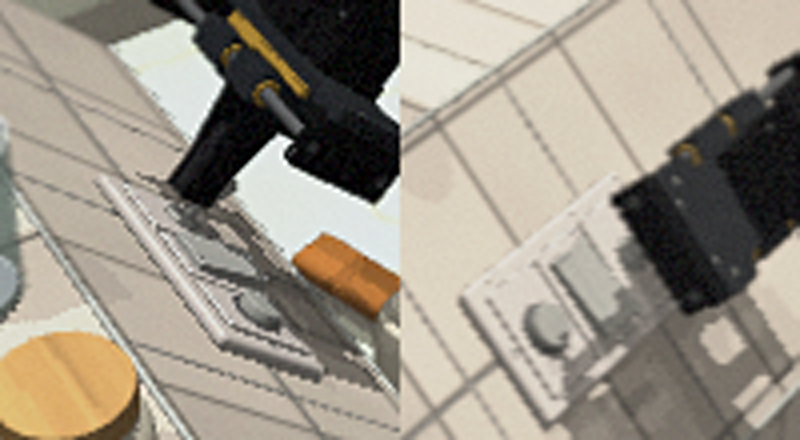

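The lever is hidden behind the fingers. The force rose to 3.6 N and then fell, which fits a snap-over. I draw back along the normal, easing up-slope slightly at first.

>>> {"fn": "apply_moves", "kwargs": {"series": [[0.4,0,-0.5,0,0,0,0],[0.5,0,-3,0,0,0,0],[0.5,0,-6.5,0,0,0,0],[0.5,0,-10,0,0,0,0],[0,0,-13.5,0,0,0,0]]}}

```text
time: 3.32
position: [0.4372, -0.3149, 0.3265]
tool_rot: [0.923, -0.029, 0.382, 0.011]
ft_force: [-0.2, -0.6, 1.3]
grip_width: 0.0006
```

>>> {"fn": "apply_moves", "kwargs": {"series": [[-2,0,-2,0,0,0,0],[-3,0,-4,0,0,0,0],[-3,0,-4,0,0,0,0],[-3,0,-4,0,0,0,0]]}}

```text
time: 3.65
position: [0.3879, -0.3128, 0.3331]
tool_rot: [0.923, -0.03, 0.383, 0.012]
ft_force: [0.2, -0.4, -0.7]
grip_width: 0.0001
```

```bash
python3 - <<'E'
from h import *
a=robot.camera("scene")[125:235,225:325];b=robot.camera("side")[110:220,330:430];w=robot.camera("wrist")[60:280,120:520]
f=lambda i,s:cv2.resize(i[:,:,::-1],None,fx=s,fy=s,interpolation=cv2.INTER_CUBIC)
t=f(np.hstack([a,b]),3);w=f(w,1.5);cv2.imwrite("pics/c3.png",np.vstack([t,w[:270]]))if t.shape[1]==w.shape[1] else print(t.shape,w.shape)
o=robot.get_obs();print(o["time"],o["position"],o["ft_force"])
E
```

```text
3.8 [ 0.38910697 -0.31222312  0.3325882 ] [0.32126735 0.30544788 0.00535939]
```

View pics/c3.png

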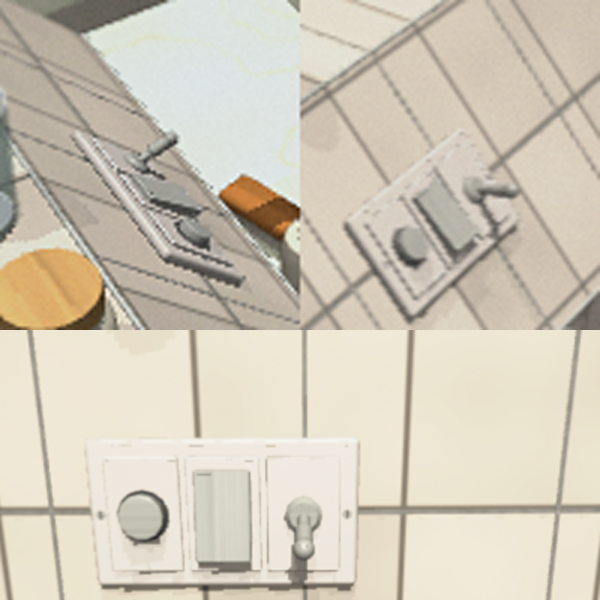

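All three views show the lever leaning down the slope (on): the ball is at (303,548) in the wrist crop, below its collar at (303,515). The rocker and button look unchanged. The hand is about 16 cm away and nothing is in contact, so I hand the job in.

```bash
python3 -c "
from rig import robot
print(robot.hand_in())"
```

```text
the job is handed in; nothing more can be done
None
```

The fan is switched on. I closed the fingers, pushed the lever gently down the slope from its up-slope side until it snapped over, then drew the hand back about 16 cm. I handed the job in at about 3.8 s.

**Lever:** the last pictures from all three cameras show it leaning down the slope. The highest force reading I saw at the end of a move was about 3.6 N.

**Everything else:** the rocker and the round button look unchanged. The wrist force was back to about zero, so the hand is touching nothing. I did not take a final full-frame picture of the pegboard, ledge and counter. The hand's path kept clear of them and the force readings showed no other contact.

No check failed. The first attempt to get the wall's direction from the tile ridge line gave inconsistent results. I used the plate's own edges instead, and the wrist camera then confirmed the lever's position to within about 1.5 mm.

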